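Pump the bench hydraulic pump up until its indicator pin is out

TASK

Bring the green hand pump up to pressure: with a fingertip push its red-balled release lever all the way over to the rear of the pump (shut), then press the black plunger knob down again and again, in full strokes and letting it spring right back up each time, until the indicator pin stands fully out with its whole green band showing. Only push: do not pull the plunger up, do not touch the pin itself, and leave everything else on the bench where it is. Leave the lever shut and the plunger up.

Things in the scene. Friction and masses are not known exactly. Their poses are not given: they have to be found in the camera images.
- pump: green hand pump bolted to the bench on a dark plate (180 mm in x, 280 in y, 12 thick). Origin: centre of the plate's underside; x points from its front (robot side) to its rear, y to its left, z up. Green block (80 x 80, top at z 84 mm) with the plunger at the origin; release lever at y +105; grey pin tower (44 x 40) at y -85; green cylinder (top at z 48) along the rear; a loose finial near x -66, y -35.
- plunger_top (a point): centre of the flat top (40 mm across) of the plunger's black mushroom knob (48 mm across, 16 mm thick); at rest 150 mm above the bench, right above the pump's origin. Only full strokes count: past 23 mm down, then back up to within 3 mm of rest. Each raises the pin 7 mm (the first 4 to 12 mm); 4 to 6 are needed; short ones add nothing
- plunger (a joint): stroke in m: 0 at rest (up), grows as it is pushed straight down, stop at 0.026; negative if pulled up. Its spring (7 N at the bottom, up to about 11 N with damping and load) brings it back within 0.4 s when let go. With the release lever open, strokes do not move the pin; once the pin is fully out further strokes change nothing
- lever_tip (a point): centre of the red ball (26 mm across) at the end of the release lever, 80 mm from the lever's pivot, which lies 34 mm above the bench at y +105 mm in the pump's frame and turns about the pump's y axis
- lever (a joint): release lever in rad: 0 open, leaning 0.5 rad from upright towards the pump's front (-x); 1.0 shut, leaning 0.5 rad to the pump's rear (+x), against its stop. It moves with about 1 N at the ball and stays where it is left; 0.85 or more is shut.
- pin_lift (a joint): how far the indicator pin stands out, in m: 0 in, 0.044 fully out; it stays where it has been raised
- gauge_pin: indicator pin: red head 16 mm across and 10 mm thick on an 11 mm shank that is white for the upper 24 mm and green for the next 14 mm; the whole green band shows only when the pin is fully out. Origin on the pin's axis at the underside of the head, which lies on the collar (89 mm above the bench) when the pin is in
- pin_top (a point): centre of the top of the pin's red head, 99 mm above the bench when in, 143 mm when fully out
- jar: glass jar with a steel lid, 60 mm across, 80 mm tall; origin at the centre of its underside
- candle_cup: brass candle cup, 52 mm across, 55 mm tall; origin at the centre of its underside
- finial: small brass finial standing on the pump's base plate in front of the reservoir, 22 mm across, 40 mm tall; origin at the centre of its underside
- oil_bottle: yellow oil bottle with a white cap, 44 mm across, 120 mm tall; origin at the centre of its underside
- screwdriver: screwdriver with a red handle, about 200 mm long, lying on the bench between the pump and the robot on its left
- wrench: steel wrench, about 180 mm long, lying on the bench between the pump and the robot on its right
- hammer: hammer with a wooden handle, about 260 mm long, lying on the bench to the right
- spool: wooden spool, 70 mm across, 50 mm tall, on the robot's left; origin at the centre of its underside

How it is judged:
By the outcome, as a careful person would: the job done as asked, in the order asked, and still so for the second after the job is handed in, with the robot touching nothing.
It also fails if it takes over 56 s, if anything falls off the work surface, if the arm or the gripper's body presses on something with over 40 N, if the wrist force passes 120 N, or if a joint passes its speed limit or range.

ROBOT

A 6-joint arm with a two-finger parallel gripper is mounted at the origin on the work surface. World frame = base frame: x ahead of the robot, y to its left, z up, the work surface at z = 0. Lengths are in m, angles in degrees, forces in N, time in s.
With the tool pointing down it reaches from about 0.25 to 0.725 m from the base axis. Payload 9.7 kg.
Tool frame: the origin (TCP) lies between the finger pads; the fingertips stand 11 mm ahead of it and the grasp point (between the pads) lies 8 mm behind it; y points along the fingers, x is the direction in which the jaws open and shut, and the axes are right-handed (so a half turn about y gives the same grasp; the last joint's range is limited). The gripper opens to 85 mm and grips with 20 to 120 N. Pads are 22 mm wide; open, the fingers measure 114 mm over their backs; the gripper's body (76 mm by 85 mm) begins 54 mm behind the grasp point. The pads swing forward as they close: fully open they stand 13 mm farther back than shut.
Start: joints at [66.52, 4.979, 10.078, 95.1, 0, 90], TCP at [0.219, 0.504, 0.242] pointing down, gripper open.
Joint ranges: [-179.16, 179.16], [-48.56, 103.87], [-65.8, 70.77], [-126.05, 130.52], [-82.76, 87.17], [-180, 180]. Speed limits (degrees/s): [127.2, 127.2, 147.25, 180, 180, 180].

INTERFACE

Orientations are given as [roll, pitch, yaw] about the fixed x, y, z axes, in that order (R = Rz(yaw) Ry(pitch) Rx(roll)).
In Python, from workcell import bot, vision gives the robot as it stands. The module is installed in compiled form; this text tells all that it offers.
- The arm moves only by the shell command python3 -m crank 'ROWS' [OPENING] [FORCE]. ROWS is text: rows parted by semicolons, each of 6 numbers parted by spaces: the shift along the tool's x, y, z in m, then the turn, a rotation vector about the tool's x, y, z in rad. A call has 1 to 8 rows; each row is the pose to reach, as a shift and turn from the pose commanded when the call began, along the tool's axes at that moment; what a row does not reach only later rows make up. A row lasts 1/10 s, in which the tool goes at most 50 mm and 8.59 degrees, less where a joint would pass 70% of its speed; a pose out of reach is approached as far as the arm can. A call with a gripper value outside its range is refused whole. OPENING is the gripper's target within -1 to 1 (shut at 1, half-way at 0, fully open at -1), set as the call begins (- or left out, the last holds). The fingers move at their own pace and stop on an object; FORCE is the grip in N (left out, the last holds). Time passes only in rows, so rows that repeat a pose let the fingers close. It gives the time, the measured TCP pose, the force and the opening at its end, in the units of the state.
- bot.get_obs(): the state, without advancing time (a new reading comes with each control period).
- vision.camera(name): name is "scene" or "top"; returns the picture (400x640x3 uint8, red, green, blue); there is no depth.
- vision.get_calibration(name): a dict with "fx", "fy", "cx", "cy" (pixels), "rvec" (rotation vector, rad) and "tvec" (3), from world to camera coordinates, as OpenCV has them. Camera axes: x right, y down, z forward; pixel columns grow to the right and rows downward; lengths in m; the calibration is good to about 2 mm. A picture is of the moment at which its call begins. get_calibration takes no time and is no camera call.
- bot.job_done(): hands the job in, once; it reports no verdict.
The state is a dict: "time": time; "q": joint angles; "qd": joint speeds; "joint_efforts": joint torques, N m; "ee_pos": TCP position; "tcp_rot": TCP orientation; "wrist_force": force on the tool from outside, world axes, zero at the start; "torque": the same for the moment, N m; "opening": finger opening in m.
Only numpy, scipy, OpenCV 4.12 (cv2) and the standard library are available. Lean on these libraries where they do the work, as an engineer would, in place of code of your own. Each camera call takes 0.05 s, during which the arm holds its last target. There are 200 camera calls.

## Working session

There is one attempt and no reset: what is moved stays moved. The work goes in short steps, Python scripts to look and compute and a shell command to move; the robot and the scene stay as the last step left them, time stands still between calls to the robot, and variables do not carry over. Pictures are saved under pics/ and viewed, about 8 in all and at most 12, crops included, and the job is handed in when it is done.

```bash
mkdir -p pics
python3 - <<'E'
from workcell import bot, vision
import cv2,numpy as np
o=bot.get_obs(); print(o)
for n in("scene","top"):
    im=vision.camera(n); cv2.imwrite(f"pics/{n}0.png",im[:,:,::-1]); print(n,vision.get_calibration(n))
E
```

```text
{'time': 0.0, 'q': array([6.65216780e+01, 5.01394777e+00, 1.00330302e+01, 9.50981632e+01,
       4.86776296e-05, 8.99983976e+01]), 'qd': array([ 0.05122157,  0.01715991, -0.03597015,  0.05144291,  0.0652315 ,
        0.0456457 ]), 'joint_efforts': array([ 1.08250009e-03, -5.20375657e+01,  4.64813590e+01,  1.57115911e-02,
        7.77516334e-05, -2.93967389e-05]), 'ee_pos': array([0.21903769, 0.50427445, 0.24154297]), 'tcp_rot': array([-8.99999491e+01,  7.90808096e-02,  6.65232804e+01]), 'wrist_force': array([-1.0419693 , -0.96544209, -0.18401273]), 'torque': array([-0.03231954,  0.00389435, -0.01765081]), 'opening': 0.0853231449564694}
scene {'fx': 504.85625608991995, 'fy': 504.85625608991995, 'cx': 321.9637252329555, 'cy': 206.4573686077918, 'rvec': array([ 2.37029885,  0.56120064, -0.23587659]), 'tvec': array([-0.47530487, -0.10675887,  1.76921049])}
top {'fx': 430.25036626290046, 'fy': 430.25036626290046, 'cx': 319.9045769850738, 'cy': 202.03553192677668, 'rvec': array([ 2.19550261, -2.17071714,  0.08147233]), 'tvec': array([0.00962473, 0.53326255, 1.19612298])}
```

View pics/scene0.png

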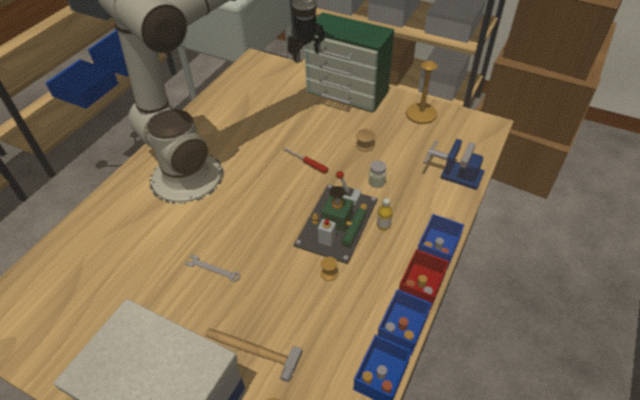

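View pics/top0.png

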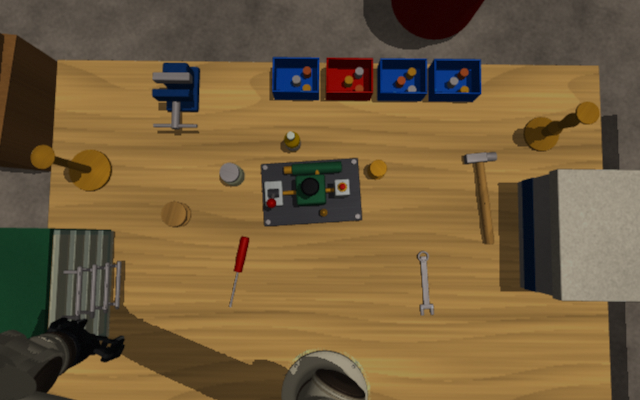

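```bash
cat > h.py <<'E'
import cv2,numpy as np
from workcell import bot,vision
def cal(n):
    c=vision.get_calibration(n); K=np.array([[c['fx'],0,c['cx']],[0,c['fy'],c['cy']],[0,0,1]]); return K,cv2.Rodrigues(c['rvec'])[0],c['tvec']
def ray(n,p,z):
    K,R,t=cal(n); d=R.T@np.linalg.inv(K)@[p[0],p[1],1]; o=-R.T@t; return o+d*(z-o[2])/d[2]
def proj(n,P):
    K,R,t=cal(n); return cv2.projectPoints(np.array(P,float).reshape(-1,1,3),cv2.Rodrigues(R)[0],t,K,None)[0][:,0]
def tri(pa,pb):
    M=[]
    for n in("scene","top"):
        K,R,t=cal(n); M.append(K@np.c_[R,t])
    X=cv2.triangulatePoints(M[0],M[1],np.array(pa,float),np.array(pb,float))[:,0]; return X[:3]/X[3]
def blobs(im,lo,hi,box,amin=6):
    x0,y0,x1,y1=box; h=cv2.cvtColor(im[y0:y1,x0:x1],cv2.COLOR_BGR2HSV)
    m=cv2.inRange(h,np.array(lo),np.array(hi)); n,_,s,c=cv2.connectedComponentsWithStats(m)
    return [(s[i,4],np.round(c[i]+[x0,y0],1).tolist(),s[i,:4].tolist()) for i in range(1,n) if s[i,4]>=amin]
E
python3 - <<'E'
from h import *
t=cv2.imread("pics/top0.png"); s=cv2.imread("pics/scene0.png")
bt=(255,150,370,235); bs=(290,165,385,265)
for n,i,b in(("top",t,bt),("scene",s,bs)):
    print(n,"red",blobs(i,(0,150,80),(8,255,255),b,4)); print(n,"dark",blobs(i,(0,0,0),(180,255,40),b,20))
a=cv2.resize(t[150:235,255:370],None,fx=6,fy=6,interpolation=cv2.INTER_CUBIC)
c=cv2.resize(s[165:265,290:385],None,fx=5,fy=5,interpolation=cv2.INTER_CUBIC)
cv2.imwrite("pics/t1.png",a);cv2.imwrite("pics/s1.png",c)
E
```

```text
top red [(np.int32(22), [341.9, 186.1], [85, 34, 5, 5]), (np.int32(59), [271.1, 202.5], [12, 49, 9, 8])]
top dark [(np.int32(679), [303.9, 189.1], [27, 18, 44, 40]), (np.int32(66), [329.8, 172.5], [65, 21, 21, 4]), (np.int32(29), [330.2, 185.3], [72, 33, 7, 5]), (np.int32(71), [333.7, 195.5], [70, 42, 22, 7]), (np.int32(42), [266.0, 207.1], [8, 48, 9, 14])]
scene red [(np.int32(69), [320.0, 167.6], [21, 0, 16, 8]), (np.int32(34), [339.4, 174.2], [47, 6, 6, 7]), (np.int32(13), [326.6, 221.5], [35, 55, 4, 4])]
scene dark []
```

View pics/t1.png

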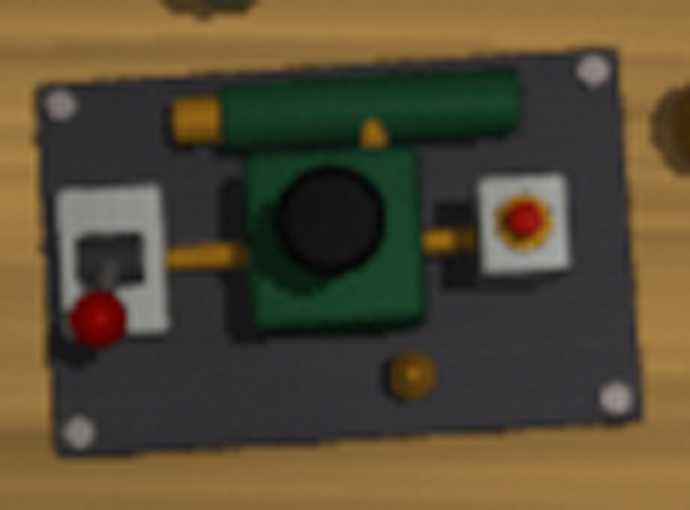

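View pics/s1.png

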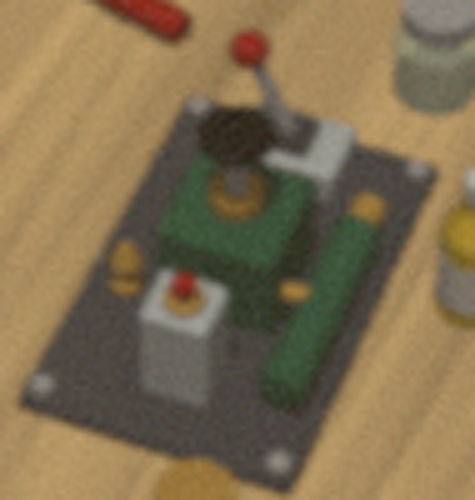

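Run:
```python
from h import *
f=lambda x,y:((x+.5)/6-.5+255,(y+.5)/6-.5+150)
C=np.array([ray("top",f(*p),.012) for p in((38,88),(617,48),(641,420),(55,455))]) # rear-left, rear-right, front-right, front-left
c=C.mean(0); ex=(C[0]+C[1]-C[2]-C[3]); ey=(C[0]+C[3]-C[1]-C[2])
print(C.round(4),c,np.degrees(np.arctan2(ex[1],ex[0])),np.degrees(np.arctan2(-ey[0],ey[1])))
k=ray("top",f(330,220),.15); print("knob",k)
print("ball tri",tri((339.4,174.2),(271.1,202.5)),"top@.104",ray("top",(271.1,202.5),.034+.08*np.cos(.5)))
print("pin tri",tri((326.6,221.5),(341.9,186.1)),ray("top",(341.9,186.1),.099))
yaw=np.arctan2(-ey[0],ey[1]); R=np.array([[np.cos(yaw),-np.sin(yaw)],[np.sin(yaw),np.cos(yaw)]])
for n,P in(("ball",(-.08*np.sin(.5),.105)),("ballshut",(.08*np.sin(.5),.105)),("pin",(0,-.085)),("knob",(0,0))): print(n,R@P+c[:2])
```

```text
[[ 0.6403  0.1858  0.012 ]
 [ 0.6627 -0.0904  0.012 ]
 [ 0.4851 -0.1026  0.012 ]
 [ 0.4655  0.174   0.012 ]] [0.56341798 0.04170626 0.012     ] 3.8971732646561383 4.354955123292888
knob [0.56312433 0.04216058 0.15      ]
ball tri [0.52434192 0.14370669 0.10981851] top@.104 [0.52411956 0.14394844 0.1042066 ]
pin tri [ 0.571223   -0.04142782  0.09985778] [ 0.57019397 -0.04217003  0.099     ]
ball [0.51720148 0.14349068]
ballshut [0.59368809 0.14931552]
pin [ 0.56987247 -0.04304832]
knob [0.56341798 0.04170626]
```

```bash
python3 -m crank '-0.0500 0 -0.081 0 0.2 0;-0.1 0 -0.161 0 0.4 0;-0.14 0 -0.226 0 0.6 0;-0.18 0 -0.29 0 0.8 0;-0.21 0 -0.34 0 0.95 0;-0.2335 0 -0.376 0 1.086 0;-0.2335 0 -0.376 0 1.086 0;-0.2335 0 -0.376 0 1.086 0' 1 40
python3 -m crank '0 0 0 0 0 0;0 0 0 0 0 0'
```

```text
time: 0.9
ee_pos: [0.4474, 0.1736, 0.2421]
tcp_rot: [-90.0, 0.0, 4.0]
wrist_force: [1.5, 1.0, -0.3]
opening: -0.0001
time: 1.1
ee_pos: [0.4471, 0.1745, 0.2418]
tcp_rot: [-90.0, 0.1, 4.1]
wrist_force: [-1.4, -0.1, -0.5]
opening: 0.0002
```

```bash
python3 -m crank '0.0225 0 -0.0357 0 0 0;0.0225 0.05 -0.0357 0 0 0;0.0225 0.1 -0.0357 0 0 0;0.0225 0.136 -0.0357 0 0 0;0.0225 0.136 -0.0357 0 0 0'
python3 - <<'E'
from h import *
for n,b in(("top",(225,120,400,250)),("scene",(270,130,430,260))):
    i=vision.camera(n)[:,:,::-1].copy(); cv2.imwrite(f"pics/{n}2.png",i)
    if n=="scene": cv2.imwrite("pics/s2.png",cv2.resize(i[120:265,270:420],None,fx=4,fy=4,interpolation=cv2.INTER_CUBIC))
print(bot.get_obs()['ee_pos'],bot.get_obs()['wrist_force'])
E
```

```text
time: 1.6
ee_pos: [0.4685, 0.1421, 0.1014]
tcp_rot: [-90.1, 0.5, 4.4]
wrist_force: [0.3, 0.4, 0.6]
opening: 0.0
[0.47146148 0.1426286  0.10721286] [0.26296377 0.28311301 1.03006935]
```

View pics/s2.png

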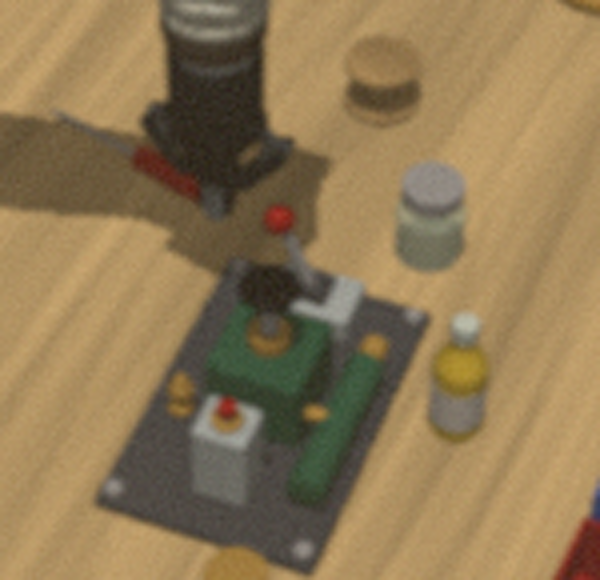

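```bash
python3 -m crank '0.015 0 0 0 0 0;0.03 0 0 0 0 0;0.042 0 0 0 0 0;0.054 0 0 0 0 0;0.066 0 0 0 0 0;0.076 0 0 0 0 0;0.084 0 0 0 0 0;0.084 0 0 0 0 0'
python3 -m crank '0.004 0 0 0 0 0;0.008 0 0 0 0 0;0.008 0 0 0 0 0'
python3 -m crank '0.003 0 0 0 0 0;0.003 0 0 0 0 0;0.003 0 0 0 0 0'
python3 -c "
from h import *
i=vision.camera('top')[:,:,::-1].copy();j=vision.camera('scene')[:,:,::-1].copy();cv2.imwrite('pics/t3.png',i);cv2.imwrite('pics/s3.png',j)
print(blobs(i,(0,150,80),(8,255,255),(225,130,370,235),4),blobs(j,(0,150,80),(8,255,255),(330,155,400,265),4))"
```

```text
time: 2.5
ee_pos: [0.5564, 0.1479, 0.1059]
tcp_rot: [-90.0, 0.0, 4.3]
wrist_force: [-0.1, 0.8, -0.1]
opening: -0.0003
time: 2.8
ee_pos: [0.5638, 0.1485, 0.1062]
tcp_rot: [-90.0, -0.0, 4.3]
wrist_force: [0.2, -0.6, -0.1]
opening: -0.0004
time: 3.1
ee_pos: [0.5667, 0.1488, 0.1064]
tcp_rot: [-90.0, -0.0, 4.3]
wrist_force: [-0.5, -0.0, 0.3]
opening: -0.0001
[(np.int32(22), [341.9, 186.1], [115, 54, 5, 5])] [(np.int32(39), [359.8, 180.6], [26, 23, 8, 7])]
```

```bash
python3 -c "
from h import *
for a in(.6,.7,.8,.9,1.0):
    s=a-.5;y=np.radians(4.3);px=.08*np.sin(s);P=[.5635+px*np.cos(y)-.105*np.sin(y),.042+px*np.sin(y)+.105*np.cos(y),.034+.08*np.cos(s)]
    print(a,np.round(P,3),proj('scene',P))"
python3 -m crank '0.003 0 0 0 0 0;0.005 0 0 0 0 0;0.005 0 0 0 0 0'
python3 -m crank '0.003 0 0 0 0 0;0.004 0 0 0 0 0;0.004 0 0 0 0 0'
```

```text
0.6 [0.564 0.147 0.114] [[350.94341391 176.52283166]]
0.7 [0.571 0.148 0.112] [[353.28418476 177.45039037]]
0.8 [0.579 0.148 0.11 ] [[355.5732893  178.54013782]]
0.9 [0.587 0.149 0.108] [[357.78505801 179.78005879]]
1.0 [0.594 0.15  0.104] [[359.89475448 181.15626663]]
time: 3.5
ee_pos: [0.5695, 0.149, 0.1061]
tcp_rot: [-90.0, 0.3, 4.3]
wrist_force: [-12.5, -2.2, 5.3]
opening: -0.0001
time: 3.8
ee_pos: [0.5704, 0.1491, 0.106]
tcp_rot: [-90.0, 0.6, 4.3]
wrist_force: [-29.8, -1.9, 13.4]
opening: -0.0002
```

```bash
python3 -m crank '-0.02 0 0 0 0 0;-0.05 0 0 0 0 0;-0.05 -0.045 0 0 0 0;-0.05 -0.085 0 0 0 0;-0.03 -0.085 -0.05 0 0 0;-0.006 -0.085 -0.1075 0 0 0;-0.006 -0.085 -0.1075 0 0 0;-0.006 -0.085 -0.1075 0 0 0'
python3 -c "
from h import *
i=vision.camera('top')[:,:,::-1].copy();j=vision.camera('scene')[:,:,::-1].copy();cv2.imwrite('pics/t4.png',i);cv2.imwrite('pics/s4.png',cv2.resize(j[120:265,270:420],None,fx=4,fy=4,interpolation=cv2.INTER_CUBIC))
print(blobs(i,(0,150,80),(8,255,255),(225,130,370,235),4),blobs(j,(0,150,80),(8,255,255),(330,155,400,265),4));print(bot.get_obs()['ee_pos'])"
```

```text
time: 4.6
ee_pos: [0.5785, 0.0398, 0.1909]
tcp_rot: [-90.0, 0.0, 4.1]
wrist_force: [-0.5, 0.8, 0.3]
opening: 0.0002
[] [(np.int32(26), [360.2, 181.3], [28, 24, 6, 6])]
[0.57756222 0.04195213 0.19109574]
```

View pics/s4.png

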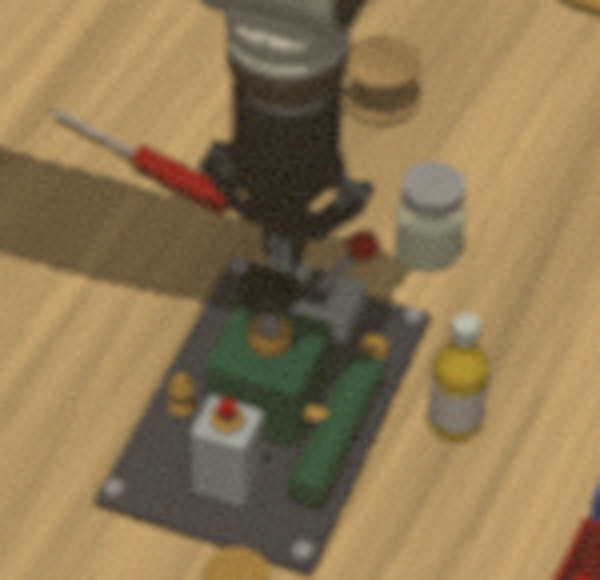

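```bash
python3 -m crank '-0.0142 0 0 0 0 0;-0.0142 0.015 0 0 0 0;-0.0142 0.025 0 0 0 0;-0.0142 0.025 0 0 0 0'
python3 -m crank '0 0.01 0 0 0 0;0 0.02 0 0 0 0;0 0.025 0 0 0 0;0 0.025 0 0 0 0'
python3 -m crank '0 0.004 0 0 0 0;0 0.008 0 0 0 0;0 0.008 0 0 0 0'
python3 -m crank '0 0.003 0 0 0 0;0 0.003 0 0 0 0'
```

```text
time: 5.1
ee_pos: [0.5626, 0.0417, 0.1648]
tcp_rot: [-90.0, 0.1, 4.4]
wrist_force: [-0.6, -0.9, -0.1]
opening: -0.0003
time: 5.5
ee_pos: [0.5639, 0.0414, 0.1412]
tcp_rot: [-89.9, -0.1, 4.3]
wrist_force: [0.0, 3.6, 5.9]
opening: -0.0003
time: 5.8
ee_pos: [0.564, 0.0414, 0.135]
tcp_rot: [-89.9, -0.2, 4.3]
wrist_force: [-4.8, 2.8, 15.3]
opening: -0.0
time: 6.0
ee_pos: [0.5641, 0.0414, 0.1348]
tcp_rot: [-89.9, -0.3, 4.3]
wrist_force: [-12.8, 2.4, 33.9]
opening: -0.0001
```

```bash
python3 -m crank '0 -0.012 0 0 0 0;0 -0.036 0 0 0 0;0 -0.04 0 0 0 0;0 -0.04 0 0 0 0;0 -0.04 0 0 0 0;0 -0.04 0 0 0 0'
cat > pin.py <<'E'
from h import *
j=vision.camera('scene')[:,:,::-1].copy(); b=blobs(j,(0,150,80),(8,255,255),(310,185,340,228),4); print(b)
for l in(0,.004,.007,.012,.028,.044): print(l,proj('scene',[.5703,-.0425,.099+l])[0].round(1))
E
python3 pin.py
```

```text
time: 6.6
ee_pos: [0.5631, 0.0407, 0.1689]
tcp_rot: [-90.0, 0.1, 4.3]
wrist_force: [0.3, -0.6, -0.3]
opening: 0.0
[(np.int32(16), [326.4, 219.0], [15, 32, 4, 5])]
0 [325.8 221.9]
0.004 [325.8 221. ]
0.007 [325.8 220.4]
0.012 [325.8 219.3]
0.028 [325.7 215.8]
0.044 [325.6 212.2]
```

```bash
python3 -m crank '0 0.012 0 0 0 0;0 0.024 0 0 0 0;0 0.033 0 0 0 0;0 0.038 0 0 0 0;0 0.038 0 0 0 0;0 0.01 0 0 0 0;0 0 0 0 0 0;0 0 0 0 0 0'
python3 -m crank '0 0 0 0 0 0;0 0 0 0 0 0;0 0 0 0 0 0'; python3 pin.py|head -1
python3 -m crank '0 0.012 0 0 0 0;0 0.024 0 0 0 0;0 0.033 0 0 0 0;0 0.038 0 0 0 0;0 0.038 0 0 0 0'
python3 -m crank '0 -0.02 0 0 0 0;0 -0.038 0 0 0 0;0 -0.038 0 0 0 0;0 -0.038 0 0 0 0;0 -0.038 0 0 0 0;0 -0.038 0 0 0 0';python3 pin.py|head -1
```

```text
time: 7.45
ee_pos: [0.564, 0.0408, 0.1707]
tcp_rot: [-90.0, -0.1, 4.3]
wrist_force: [-0.7, -0.2, -0.5]
opening: -0.0
time: 7.75
ee_pos: [0.5631, 0.0407, 0.1691]
tcp_rot: [-90.0, 0.1, 4.3]
wrist_force: [0.0, -0.6, 0.6]
opening: 0.0
[(np.int32(18), [326.2, 217.4], [14, 31, 5, 4])]
time: 8.3
ee_pos: [0.5642, 0.0408, 0.1349]
tcp_rot: [-90.0, -0.3, 4.3]
wrist_force: [-5.7, -1.5, 24.4]
opening: -0.0002
time: 8.9
ee_pos: [0.563, 0.0407, 0.1689]
tcp_rot: [-90.0, 0.1, 4.3]
wrist_force: [-0.7, -0.2, 0.6]
opening: 0.0001
[(np.int32(21), [326.0, 216.0], [14, 29, 5, 5])]
```

```bash
python3 -m crank '0 0.012 0 0 0 0;0 0.024 0 0 0 0;0 0.033 0 0 0 0;0 0.038 0 0 0 0;0 0.038 0 0 0 0'
python3 -m crank '0 -0.02 0 0 0 0;0 -0.038 0 0 0 0;0 -0.038 0 0 0 0;0 -0.038 0 0 0 0;0 -0.038 0 0 0 0;0 -0.038 0 0 0 0';python3 pin.py|head -1
python3 -m crank '0 0.012 0 0 0 0;0 0.024 0 0 0 0;0 0.033 0 0 0 0;0 0.038 0 0 0 0;0 0.038 0 0 0 0'
python3 -m crank '0 -0.02 0 0 0 0;0 -0.038 0 0 0 0;0 -0.038 0 0 0 0;0 -0.038 0 0 0 0;0 -0.038 0 0 0 0;0 -0.038 0 0 0 0';python3 pin.py|head -1
python3 -m crank '0 0.012 0 0 0 0;0 0.024 0 0 0 0;0 0.033 0 0 0 0;0 0.038 0 0 0 0;0 0.038 0 0 0 0'
python3 -m crank '0 -0.02 0 0 0 0;0 -0.038 0 0 0 0;0 -0.038 0 0 0 0;0 -0.038 0 0 0 0;0 -0.038 0 0 0 0;0 -0.038 0 0 0 0';python3 pin.py|head -1
```

```text
time: 9.45
ee_pos: [0.5641, 0.0408, 0.1349]
tcp_rot: [-90.0, -0.2, 4.3]
wrist_force: [-6.1, -0.5, 25.3]
opening: -0.0001
time: 10.05
ee_pos: [0.563, 0.0407, 0.1689]
tcp_rot: [-90.0, 0.1, 4.3]
wrist_force: [-0.1, 0.4, -0.0]
opening: -0.0003
[(np.int32(19), [325.9, 214.6], [14, 28, 5, 4])]
time: 10.6
ee_pos: [0.5642, 0.0408, 0.1349]
tcp_rot: [-90.0, -0.3, 4.3]
wrist_force: [-5.6, -0.3, 25.6]
opening: -0.0001
time: 11.2
ee_pos: [0.563, 0.0407, 0.1689]
tcp_rot: [-90.0, 0.1, 4.3]
wrist_force: [-0.1, 0.2, 0.1]
opening: -0.0002
[(np.int32(21), [326.0, 213.0], [14, 26, 5, 5])]
time: 11.75
ee_pos: [0.5642, 0.0408, 0.1349]
tcp_rot: [-90.0, -0.3, 4.3]
wrist_force: [-5.5, -0.6, 25.2]
opening: 0.0002
time: 12.35
ee_pos: [0.5631, 0.0407, 0.1689]
tcp_rot: [-90.0, 0.1, 4.3]
wrist_force: [0.6, -0.6, 0.5]
opening: -0.0002
[(np.int32(20), [326.1, 213.0], [14, 26, 5, 5])]
```

```bash
python3 -m crank '0 0.012 0 0 0 0;0 0.024 0 0 0 0;0 0.033 0 0 0 0;0 0.039 0 0 0 0;0 0.039 0 0 0 0'
python3 -m crank '0 -0.02 0 0 0 0;0 -0.039 0 0 0 0;0 -0.039 0 0 0 0;0 -0.039 0 0 0 0;0 -0.039 0 0 0 0;0 -0.039 0 0 0 0';python3 pin.py
python3 -c "
from h import *
j=vision.camera('scene')[:,:,::-1].copy();cv2.imwrite('pics/s5.png',cv2.resize(j[195:250,300:360],None,fx=10,fy=10,interpolation=cv2.INTER_CUBIC))
print(proj('scene',[[.5703,-.0425,z] for z in(.089,.095,.109,.133,.143)]).round(1))
for r in range(208,228): print(r,j[r,324:329,::-1].tolist())"
```

```text
time: 12.9
ee_pos: [0.5642, 0.0408, 0.1348]
tcp_rot: [-90.0, -0.3, 4.3]
wrist_force: [-8.7, -0.6, 30.7]
opening: -0.0002
time: 13.5
ee_pos: [0.563, 0.0407, 0.1688]
tcp_rot: [-90.0, 0.1, 4.3]
wrist_force: [-1.1, 0.0, -0.8]
opening: 0.0001
[(np.int32(22), [326.1, 213.1], [14, 26, 5, 5])]
0 [325.8 221.9]
0.004 [325.8 221. ]
0.007 [325.8 220.4]
0.012 [325.8 219.3]
0.028 [325.7 215.8]
0.044 [325.6 212.2]
[[325.9 224. ]
 [325.9 222.7]
 [325.8 219.7]
 [325.7 214.4]
 [325.6 212.2]]
208 [[63, 88, 62], [59, 84, 61], [60, 89, 63], [60, 86, 61], [63, 89, 65]]
209 [[62, 89, 61], [64, 89, 60], [66, 85, 61], [62, 87, 61], [63, 89, 63]]
210 [[74, 85, 60], [86, 82, 58], [93, 84, 58], [90, 83, 58], [77, 87, 62]]
211 [[98, 75, 55], [121, 67, 47], [130, 57, 39], [123, 64, 46], [104, 79, 58]]
212 [[111, 53, 35], [139, 52, 36], [151, 51, 39], [143, 50, 38], [118, 62, 43]]
213 [[119, 49, 34], [141, 45, 30], [148, 44, 33], [142, 43, 33], [118, 51, 33]]
214 [[99, 42, 26], [126, 38, 27], [137, 44, 31], [129, 45, 31], [109, 48, 34]]
215 [[82, 51, 36], [108, 52, 40], [110, 48, 40], [104, 45, 35], [88, 55, 40]]

[... 282 characters left out ...]
, 124, 108], [111, 108, 95], [89, 91, 77]]
220 [[126, 131, 116], [113, 120, 105], [112, 118, 100], [103, 107, 92], [87, 91, 72]]
221 [[134, 134, 115], [94, 107, 83], [83, 101, 78], [80, 91, 70], [81, 85, 63]]
222 [[129, 115, 85], [85, 91, 55], [58, 82, 47], [64, 81, 51], [77, 78, 49]]
223 [[133, 111, 59], [94, 90, 46], [59, 75, 40], [69, 78, 42], [97, 85, 42]]
224 [[152, 118, 63], [127, 105, 54], [96, 90, 48], [103, 88, 52], [132, 107, 57]]
225 [[161, 123, 66], [150, 119, 63], [131, 104, 56], [136, 109, 55], [154, 120, 61]]
226 [[156, 121, 72], [157, 120, 60], [155, 117, 62], [154, 121, 59], [153, 118, 64]]
227 [[146, 128, 100], [144, 117, 76], [149, 117, 73], [154, 123, 82], [148, 125, 90]]
```

View pics/s5.png

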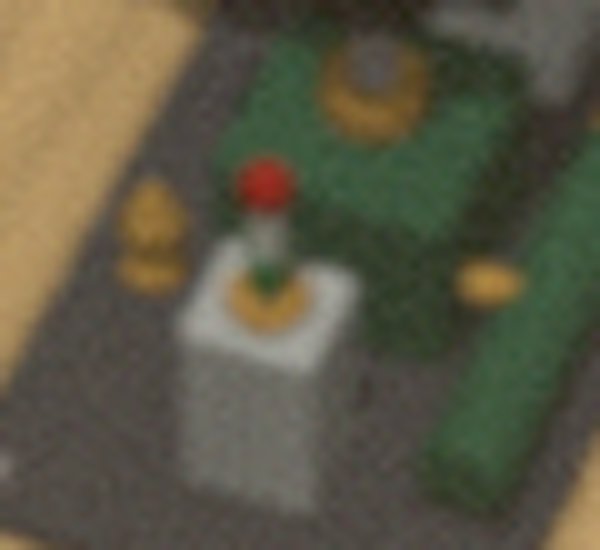

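```bash
python3 -m crank '0 -0.05 0 0 0 0;0 -0.1 0 0 0 0;-0.03 -0.1 0.04 0 0 0;-0.07 -0.1 0.07 0 0 0;-0.11 -0.1 0.1 0 0 0;-0.15 -0.1 0.13 0 0 0;-0.15 -0.1 0.13 0 0 0;-0.15 -0.1 0.13 0 0 0'
python3 -m crank '-0.05 0 0.03 0 0 0;-0.1 0 0.06 0 0 0;-0.1 0 0.06 0 0 0;-0.1 0 0.06 0 0 0'
python3 -c "
from h import *
i=vision.camera('top')[:,:,::-1].copy();j=vision.camera('scene')[:,:,::-1].copy()
L=lambda n,g,b,lo:blobs(g,lo,(8,255,255),b,4)
i0=cv2.imread('pics/top0.png');j0=cv2.imread('pics/scene0.png')
for lo in((0,150,80),(0,130,60)):
  for g in(i0,i): print('top',L('t',g,(255,160,370,235),lo))
  for g in(j0,j): print('scene',L('s',g,(310,172,375,228),lo))
for l in (.094,.099,.138,.143): print(l,proj('top',[.5703,-.0425,l]).round(1),proj('scene',[.5703,-.0425,l]).round(1))
a=cv2.resize(i[150:235,225:400],(800,390),interpolation=cv2.INTER_CUBIC)
b=cv2.resize(j[195:235,300:360],(300,200),interpolation=cv2.INTER_CUBIC);b0=cv2.resize(j[150:210,330:400],(300,200),interpolation=cv2.INTER_CUBIC)
o=np.zeros((590,800,3),np.uint8);o[:390]=a;o[390:,:300]=b;o[390:,300:600]=b0;cv2.imwrite('pics/f.png',o)"
```

```text
time: 14.4
ee_pos: [0.4038, 0.1597, 0.2706]
tcp_rot: [-90.0, -0.1, 4.4]
wrist_force: [-0.0, -0.5, 0.5]
opening: -0.0
time: 14.8
ee_pos: [0.2996, 0.2119, 0.2704]
tcp_rot: [-90.0, -0.0, 4.4]
wrist_force: [0.2, 0.4, -0.3]
opening: 0.0001
top [(np.int32(22), [341.9, 186.1], [85, 24, 5, 5]), (np.int32(59), [271.1, 202.5], [12, 39, 9, 8])]
top [(np.int32(54), [269.6, 175.6], [11, 12, 8, 8]), (np.int32(24), [342.9, 184.5], [86, 22, 5, 6])]
scene [(np.int32(32), [339.3, 174.4], [27, 0, 6, 6]), (np.int32(13), [326.6, 221.5], [15, 48, 4, 4])]
scene [(np.int32(34), [360.4, 180.7], [48, 6, 6, 7]), (np.int32(20), [326.0, 213.1], [14, 39, 5, 5])]
top [(np.int32(22), [341.9, 186.1], [85, 24, 5, 5]), (np.int32(68), [270.9, 202.7], [12, 38, 9, 10])]
top [(np.int32(70), [269.7, 175.9], [10, 12, 10, 9]), (np.int32(25), [343.0, 184.4], [86, 22, 5, 6])]
scene [(np.int32(32), [339.3, 174.4], [27, 0, 6, 6]), (np.int32(14), [326.5, 221.5], [15, 48, 4, 4])]
scene [(np.int32(34), [360.4, 180.7], [48, 6, 6, 7]), (np.int32(21), [326.0, 213.2], [14, 39, 5, 5])]
0.094 [[341.9 186.3]] [[325.9 222.9]]
0.099 [[342.  186.1]] [[325.8 221.9]]
0.138 [[342.8 184.4]] [[325.7 213.3]]
0.143 [[342.9 184.1]] [[325.6 212.2]]
```

View pics/f.png

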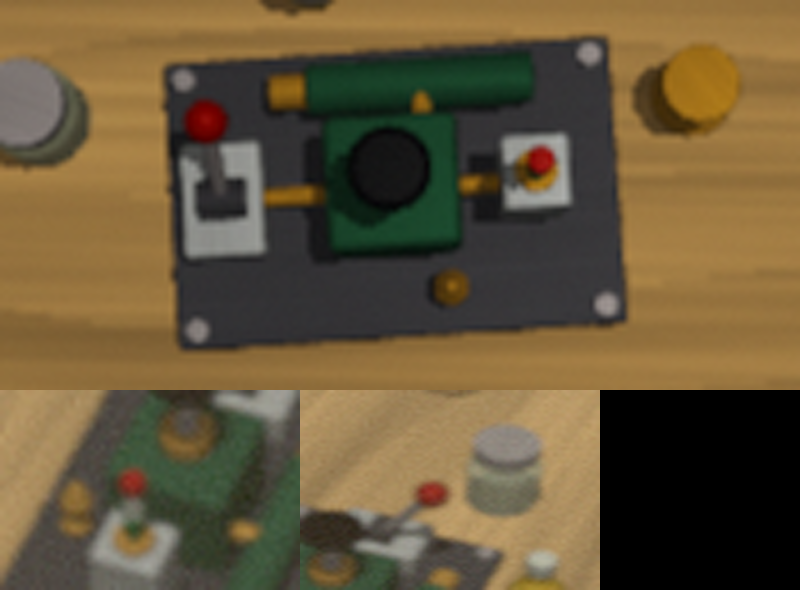

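```bash
python3 -c "
from h import *
bot.job_done(); print(bot.get_obs()['time'])"
```

```text
the job is handed in; nothing more can be done
the job is handed in; nothing more can be done
```

The pump is up to pressure as far as I can tell, and I handed the job in shortly after t = 14.8 s of the 56 s allowed.

- **Lever:** I pushed it to its rear stop with the closed fingertips, reaching about 30 N at the stop. In the last picture the ball lies within half a pixel of where a shut lever should put it.
- **Plunger:** I gave it seven full strokes to the bottom stop, at up to about 34 N, letting it spring back each time. It is up, and the arm stands clear of everything. Nothing else near the pump looked moved; I did not check the hammer and wrench again.
- **Pin:** The red head rose on each of strokes 1 to 5, and strokes 6 and 7 added nothing, which fits the pin being at its end stop. The head's final place in the scene picture is within 0.2 px of the fully-out position, and the green band shows above the collar.

**One disagreement:** the pin's rise from the first picture measures only about 35–39 mm, against the nominal 44 mm. The visible green band measures about 12 mm, against 14 mm. The pin is only a few pixels tall in the picture and its starting position was poorly resolved, so I relied on its stopping after stroke 5 and its final position.

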